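Pin the crank of the salad dryer in the middle of its slack

TASK

The salad dryer's crank is back on after washing but its locking pin is not in. Feel the crank's slack, turning it clockwise (seen from above) until it bears and then counter-clockwise until it bears, without forcing the gear; set the crank midway, where the hole in the drive below lines up, and put the steel pin from the white block upright through the crank until its head is fully down. Do not drop the pin, leave the other things where they are, and let go of everything.

Things in the scene. Friction and masses are not known exactly. Their poses are not given: they have to be found in the camera images.
- dryer: salad dryer standing fixed on the counter: round white tub with grey lid, 270 mm across, its gear in a round collar (164 mm across, rim at 209 mm) on the lid; origin at the centre of its underside on the counter, z up along the crank's axis
- crank: flat steel crank bar on top of the dryer, 12 mm thick, 30 to 46 mm wide, top face 224 mm above the counter. Origin on the turning axis at the underside of the bar; z up (the axis), x along the bar to the knob: knob at +x, pin hole at -x. It turns about z with free play (20 to 35 degrees in all; where it lies is unknown) on the hidden drive plate under it, and stays where it is left.
- knob_mid (a point): middle of the black crank knob: an upright cylinder 28 mm across and 40 mm high that spins freely on its stud, 120 mm from the axis; its foot is 228 mm and its top 268 mm above the counter, this point 248 mm
- bush (a point): centre of the mouth of the pin hole in the crank's top face, 45 mm from the axis; 13.5 mm wide, chamfered, through the 12 mm bar. The drive plate, 3 mm below the bar, has a blind hole as wide, 27 mm deep, also 45 mm from the axis: it lies under the crank's hole when the crank stands midway between the ends of its free play (within about 2.5 degrees the pin finds its way in).
- axis_top (a point): point on the crank's turning axis in the bar's top face. Within its free play the crank takes about 1 N at the knob; at each end it bears firmly on the drive, which is braked and does not give. With more than about 20 N at the knob the nylon gear is being forced.
- pin: steel locking pin, at the start upright in an end hole of the white block, its head resting on the block: head 24 mm across and 34 mm high, below it a shank 12 mm thick and 40 mm long with a tapered nose; 0.1 kg. Origin at the underside of the head on the pin's axis, z up through the head. Fully home, the head lies on the crank's top face.
- pin_nose (a point): the lower end of the pin's shank, 40 mm below its head
- block: white plastic draining block, fixed, 150 x 60 x 46 mm, with three upright holes 52 mm apart along its x axis (14 mm wide, 43 mm deep); the pin stands in one end hole, the bung in the other; origin at the centre of its underside
- bung: black plastic drain bung in another hole of the white block: flat disc head 34 mm across and 9 mm thick; origin under the head. Leave it alone.
- spatula: black-handled spatula, 250 mm, lying on the counter; a bystander
- mug: white mug, 80 mm across, 90 mm high; a bystander
- jar: glass jar, 70 mm across, 100 mm high; a bystander
- mill: dark wooden pepper mill, 56 mm across, 148 mm high; a bystander

How it is judged:
By the outcome, as a careful person would: the job done as asked, in the order asked, and still so for the second after the job is handed in, with the robot touching nothing.
It also fails if it takes over 72 s, if anything falls off the work surface, if the arm or the gripper's body presses on something with over 40 N, if the wrist force passes 120 N, or if a joint passes its speed limit or range.

ROBOT

A 6-joint arm with a two-finger parallel gripper is mounted at the origin on the work surface. World frame = base frame: x ahead of the robot, y to its left, z up, the work surface at z = 0. Lengths are in m, angles in degrees, forces in N, time in s.
With the tool pointing down it reaches from about 0.35 to 0.95 m from the base axis. Payload 17.4 kg.
Tool frame: the origin (TCP) lies at the very end of the fingers, on their centre line; the grasp point (between the pads) lies 19 mm behind it; z points along the fingers, y is the line along which they close (so a half turn about z gives the same grasp; the last joint's range is limited). The gripper opens to 93 mm and grips with 3 to 60 N. Pads are 15 mm wide; open, the fingers measure 128 mm over their backs; the gripper's body (75 mm by 188 mm) begins 65 mm behind the grasp point.
Start: joints at [-70.348, 6.646, 82.598, -0, 90.757, -2.166], TCP at [0.251, -0.627, 0.219] pointing down, gripper open.
Joint ranges: [-162.19, 162.19], [-47.58, 125.68], [4.15, 143.07], [-65.23, 245.23], [0.69, 171.88], [-170.13, 170.13]. Speed limits (degrees/s): [108.29, 108.29, 127.2, 180, 180, 180].

INTERFACE

Orientations are given as a 3x3 rotation matrix whose columns are the frame's x, y, z axes.
In Python, from rig import robot, cams gives the robot as it stands. The module is installed in compiled form; this text tells all that it offers.
- The arm moves only by the tool drive_tool, never from a script. Its argument "plan" is a list that holds one entry, the list of rows, each a list of 7 numbers: the shift along the world's x, y, z in cm, then the turn, a rotation vector about the world's x, y, z in rad, then the opening, from 0 (shut) to 1 (fully open). In form: [[[tx, ty, tz, wx, wy, wz, gripper], ...]]. A call has 1 to 8 rows; each row shifts and turns the commanded pose from where the row before left it; what a row does not reach is not made up. A row lasts 1/12 s, in which the tool goes at most 41.7 mm and 7.16 degrees, less where a joint would pass 70% of its speed; a pose out of reach is approached as far as the arm can. A call is refused whole if a number of a shift passes 4.17 or a number of a turn 0.125, either way. A call with a gripper value outside its range is refused whole. The fingers move at their own pace and stop on an object; "grip_force" is the grip in N (left out, the last holds). Time passes only in rows, so rows that do not move let the fingers close. It gives the time, the measured TCP pose, the force, the opening and the grip force at its end, in the units of the state.
- robot.get_obs(): the state, without advancing time (a new reading comes with each control period).
- cams.grab_frame(name): name is "scene" or "top" or "wrist"; returns a dict with "pixels" (480x640x3 uint8, red, green, blue), "intrinsics" (3x3 intrinsics, pixels), "camera_from_world" (4x4, takes a point from world to camera coordinates). Camera axes: x right, y up, looking along -z (the intrinsics and any distortion apply to the point x, -y, -z); pixel columns grow to the right and rows downward; lengths in m; the calibration is good to about 2 mm. A picture is of the moment at which its call begins. There is no depth.
- robot.job_done(): hands the job in; it is judged then, once.
The state is a dict: "time": time; "joint_pos": joint angles; "dq": joint speeds; "joint_efforts": joint torques, N m; "tcp_pos": TCP position; "tcp_rot": TCP orientation; "force": force on the tool from outside, world axes, zero at the start; "ft_torque": the same for the moment, N m; "opening": finger opening in m; "finger_force": force on a finger pad.
Only numpy, scipy, OpenCV 4.12 (cv2) and the standard library are available. Lean on these libraries where they do the work, as an engineer would, in place of code of your own. Each camera call takes 0.05 s, during which the arm holds its last target. There are 200 camera calls.

## Working session

There is one attempt and no reset: what is moved stays moved. The work goes in short steps, Python scripts to look and compute and a tool call to move; the robot and the scene stay as the last step left them, time stands still between calls to the robot, and variables do not carry over. Pictures are saved under pics/ and viewed, at most 13 in all, crops included, and the job is handed in when it is done.

Besides the shell and the picture viewer there is one more tool, called after "Call:" by a JSON object that holds its "api" and its "payload", one argument or row to a line. drive_tool: Moves the arm, as the interface text tells. Its arguments: {"type":"object","properties":{"plan":{"type":"array"},"grip_force":{"type":"number"}},"required":["plan"]}

```bash
mkdir -p pics
cat > h.py <<'E'
import numpy as np, cv2
from rig import robot, cams
def grab(n,save=None):
    f=cams.grab_frame(n)
    if save: cv2.imwrite('pics/'+save,cv2.cvtColor(f['pixels'],cv2.COLOR_RGB2BGR))
    return f
def ray(f,u,v):
    K=np.array(f['intrinsics']);T=np.array(f['camera_from_world'])
    d=np.linalg.inv(K)@[u,v,1]; d=np.array([d[0],-d[1],-d[2]])
    R=T[:3,:3];return -R.T@T[:3,3],R.T@d
def onz(f,u,v,z):
    o,d=ray(f,u,v);return o+d*(z-o[2])/d[2]
def proj(f,p):
    K=np.array(f['intrinsics']);T=np.array(f['camera_from_world'])
    c=T[:3,:3]@p+T[:3,3];q=K@[c[0],-c[1],-c[2]];return q[:2]/q[2]
E
python3 - <<'E'
from h import *
for n in ['scene','top']:
    f=grab(n,n+'0.png');print(n,ray(f,320,240))
s=robot.get_obs();print({k:np.round(v,3) for k,v in s.items()})
E
```

```text
scene (array([ 1.21447496, -0.13562596,  0.96670966]), array([-0.61795225,  0.1337464 , -0.77479832]))
top (array([0.2407066 , 0.03438711, 1.46472716]), array([ 2.24887627e-01,  9.58863062e-04, -9.74433852e-01]))
{'time': np.float64(0.1), 'joint_pos': array([-7.0347e+01,  6.6700e+00,  8.2630e+01,  1.0000e-03,  9.0757e+01,
       -2.1680e+00]), 'dq': array([-0.036, -0.094, -0.163,  0.028,  0.031,  0.102]), 'joint_efforts': array([ 1.0000e-03, -7.2290e+01, -6.2386e+01,  7.8000e-02,  2.3000e-02,
       -0.0000e+00]), 'tcp_pos': array([ 0.251, -0.626,  0.218]), 'tcp_rot': array([[ 0.928,  0.372, -0.   ],
       [ 0.372, -0.928,  0.001],
       [ 0.   , -0.001, -1.   ]]), 'force': array([ 1.007,  0.021, -0.025]), 'ft_torque': array([0.016, 0.023, 0.039]), 'finger_force': np.float64(0.0), 'opening': np.float64(0.093)}
```

View pics/scene0.png

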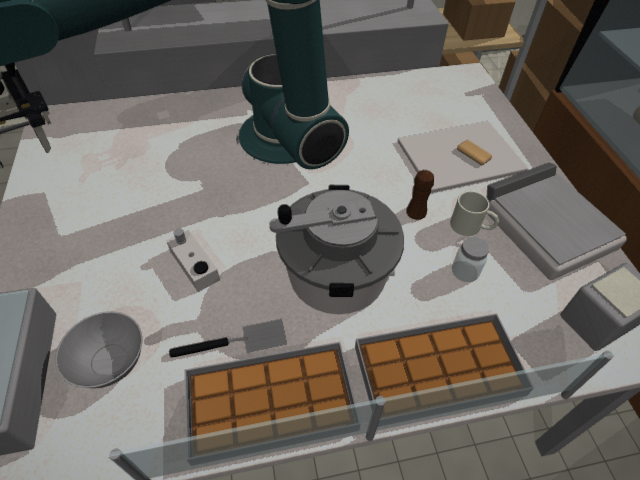

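View pics/top0.png

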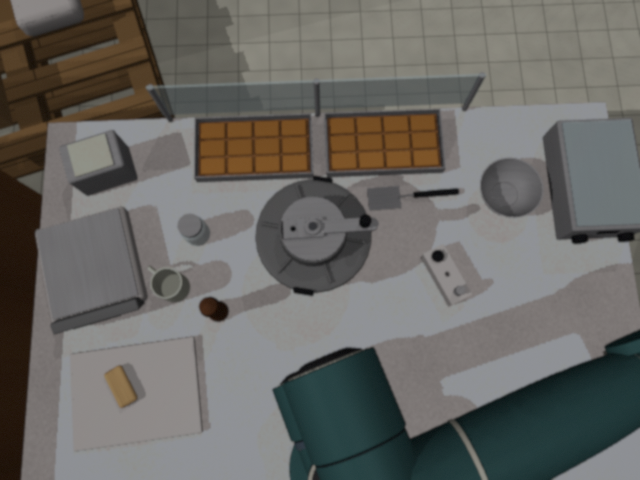

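The scene view shows the dryer at (340,230), with the knob at (285,214) and the pin in the block's far end at (180,237). In the top view the axis is at about (313,226), the knob at (366,221), the bush at (293,229) and the pin at (460,291). The bung is at (438,256).

Run:
```python
from h import *
t=grab('top');s=grab('scene')
def blob(f,u,v,r,th):
    g=f['pixels'].max(2)[v-r:v+r,u-r:u+r]; n,l,st,c=cv2.connectedComponentsWithStats((g<th).astype(np.uint8))
    return [(np.round(c[i]+[u-r,v-r],1),st[i][2:]) for i in range(1,n) if st[i,4]>6]
print('knob',blob(t,366,221,14,50)); print('hole',blob(t,293,229,9,60)); print('sknob',blob(s,285,214,14,50)); print('bung',blob(t,438,256,12,50))
for n,u,v,z in [('axis',313,226,.224),('knobtop',366,221,.268),('hole',293,229,.224),('pin',461,290,.08),('bung',438,256,.055)]: print(n,onz(t,u,v,z).round(3))
for n,u,v,z in [('axis',341,211,.224),('knobtop',285,209,.268),('hole',375,210,.224),('pin',180,234,.08),('bung',200,267,.055)]: print(n,onz(s,u,v,z).round(3))
a=np.hstack([cv2.resize(t['pixels'][180:270,250:385],None,fx=3,fy=3,interpolation=2),cv2.resize(t['pixels'][240:330,410:500],None,fx=3,fy=3,interpolation=2)])
b=np.hstack([cv2.resize(s['pixels'][180:270,265:400],None,fx=3,fy=3,interpolation=2),cv2.resize(s['pixels'][215:305,150:240],None,fx=3,fy=3,interpolation=2)])
cv2.imwrite('pics/c1.png',cv2.cvtColor(np.vstack([a,b]),cv2.COLOR_RGB2BGR))
```

```text
knob [(array([364.7, 220.3]), array([ 11,  15, 126], dtype=int32))]
hole [(array([292.5, 228.3]), array([ 4,  4, 14], dtype=int32))]
sknob [(array([284.6, 214.1]), array([ 14,  20, 220], dtype=int32))]
bung [(array([437.6, 255.6]), array([12, 10, 90], dtype=int32))]
axis [0.561 0.05  0.224]
knobtop [ 0.556 -0.069  0.268]
hole [0.556 0.097 0.224]
pin [ 0.417 -0.313  0.08 ]
bung [ 0.511 -0.268  0.055]
axis [0.553 0.052 0.224]
knobtop [ 0.566 -0.068  0.268]
hole [0.564 0.123 0.224]
pin [ 0.426 -0.309  0.08 ]
bung [ 0.514 -0.27   0.055]
```

View pics/c1.png

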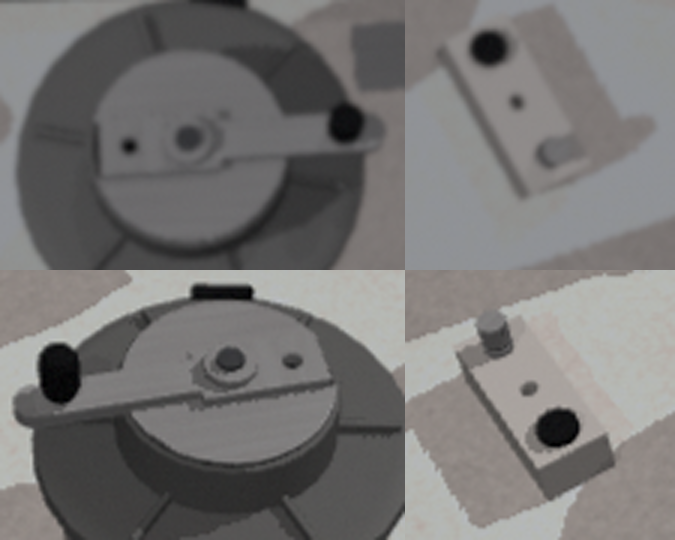

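The enlarged crop shows the bush at (292.8,228.5) in the top view and (362.3,210) in the scene view. The pin's head top is at (595.6-rel) ≈ (460,290) top and (180,233) scene. The middle block hole is at (447.5,274) top and (176.7+…)=(191.5,254.5) scene.

Run:
```python
from h import *
t=grab('top');s=grab('scene')
def tri(a,b):
    A=0;B=0
    for f,(u,v) in ((t,a),(s,b)):
        o,d=ray(f,u,v);d/=np.linalg.norm(d);P=np.eye(3)-np.outer(d,d);A=A+P;B=B+P@o
    return np.linalg.solve(A,B)
k=tri((364.7,220.3),(284.6,214.1));h=tri((292.6,228.3),(362.3,210))
print('knob',k.round(4),'hole',h.round(4),np.linalg.norm((k-h)[:2]))
u=(k-h)[:2]/np.linalg.norm((k-h)[:2]);print('axis',h[:2]+45*u/1000,k[:2]-.12*u,'ang',np.degrees(np.arctan2(u[1],u[0])))
print('mid block hole',onz(t,447.5,274,.046),onz(s,191.5,254.5,.046))
print('pin',tri((460,290.5),(180,235)),onz(t,437.6,255.6,.055))
```

```text
knob [ 0.5628 -0.0681  0.2493] hole [0.5576 0.0974 0.2227] 0.16554623996317705
axis [0.55898405 0.05242019] [0.5590012  0.05187422] ang -88.20118282640966
mid block hole [ 0.46433416 -0.29047194  0.046     ] [ 0.4660655  -0.28943519  0.046     ]
pin [ 0.41752219 -0.31232661  0.06735702] [ 0.5120882  -0.26711927  0.055     ]
```

Call:
{"api": "drive_tool", "payload": {
  "plan": [
    [[1.95,3.49,1.1,0,0,-0.022,0.65],[1.95,3.49,1.1,0,0,-0.022,0.65],[1.95,3.49,1.1,0,0,-0.022,0.65],[1.95,3.49,1.1,0,0,-0.022,0.65],[1.95,3.49,1.1,0,0,-0.022,0.65],[1.95,3.49,1.1,0,0,-0.022,0.65],[1.95,3.49,1.1,0,0,-0.022,0.65],[1.95,3.49,1.1,0,0,-0.022,0.65]]
  ],
  "grip_force": 8
}}

```text
time: 0.97
tcp_pos: [0.4072, -0.3456, 0.3073]
tcp_rot: [[0.979, 0.202, 0.0], [0.202, -0.979, -0.0], [0.0, 0.0, -1.0]]
force: [1.3, -0.6, 0.3]
opening: 0.0605
finger_force: 0.0
```

Call:
{"api": "drive_tool", "payload": {
  "plan": [
    [[1.95,3.49,0,0,0,-0.022,0.65],[1.95,3.49,0,0,0,-0.022,0.65],[1.95,3.49,0,0,0,-0.022,0.65],[1.95,3.49,0,0,0,-0.022,0.65],[1.95,3.49,0,0,0,-0.022,0.65],[1.95,3.49,0,0,0,-0.022,0.65],[1.95,3.49,0,0,0,-0.022,0.65],[1.95,3.49,0,0,0,-0.022,0.65]]
  ]
}}

```text
time: 1.63
tcp_pos: [0.5634, -0.0662, 0.3069]
tcp_rot: [[1.0, 0.028, 0.0], [0.028, -1.0, -0.0], [0.0, 0.0, -1.0]]
force: [0.1, -0.9, -0.4]
opening: 0.0609
finger_force: 0.0
```

Call:
{"api": "drive_tool", "payload": {
  "plan": [
    [[0,0,0,0,0,0,0.65],[0,0,0,0,0,0,0.65]]
  ]
}}

```text
time: 1.8
tcp_pos: [0.5634, -0.0666, 0.3062]
tcp_rot: [[0.999, 0.032, -0.001], [0.032, -0.999, 0.0], [-0.001, -0.0, -1.0]]
force: [-0.7, -0.7, -0.3]
opening: 0.0604
finger_force: 0.0
```

Run:
```python
from h import *
f=grab('wrist','w1.png');s=robot.get_obs();print(s['tcp_pos'],s['tcp_rot'],s['force'],s['opening'],s['time'])
print(proj(f,[.5628,-.0681,.268]),proj(f,[.5576,.0974,.224]),proj(f,[.559,.052,.224]),proj(f,s['tcp_pos']))
```

```text
[ 0.56292099 -0.06787558  0.30645582] [[ 9.99534856e-01  3.04933481e-02 -4.77568303e-04]
 [ 3.04932708e-02 -9.99534958e-01 -1.68282027e-04]
 [-4.82477696e-04  1.53641132e-04 -9.99999872e-01]] [-0.83230873 -0.8408512  -0.10946981] 0.060557515646098285 1.85
[321.94727593 270.54921801] [ 85.93573759 248.48549804] [150.5189518  248.60523647] [322.24691369 297.69817946]
```

View pics/w1.png

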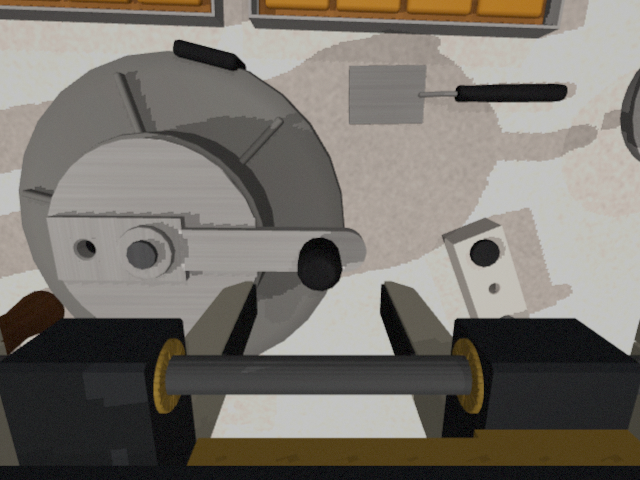

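The wrist view shows the knob at (320,264) and the bush at (86,248), both where predicted. The fingers straddle the knob, so I'll go down and grip it.

Call:
{"api": "drive_tool", "payload": {
  "plan": [
    [[0,0,-2.2,0,0,0,0.65],[0,0,-2.2,0,0,0,0.65],[0,0,-1.6,0,0,0,0.65],[0,0,-0.9,0,0,0,0.65],[0,0,0,0,0,0,0.2],[0,0,0,0,0,0,0.2],[0,0,0,0,0,0,0.2],[0,0,0,0,0,0,0.2]]
  ],
  "grip_force": 8
}}

```text
time: 2.52
tcp_pos: [0.5631, -0.0686, 0.239]
tcp_rot: [[1.0, 0.028, 0.002], [0.028, -1.0, -0.0], [0.002, 0.0, -1.0]]
force: [-0.2, -0.4, -0.1]
opening: 0.038
finger_force: 0.0
```

Call:
{"api": "drive_tool", "payload": {
  "plan": [
    [[0,0,0,0,0,0,0.2],[-0.1,0,0,0,0,0,0.2],[-0.1,0,0,0,0,0,0.2],[-0.1,0,0,0,0,0,0.2],[-0.1,0,0,0,0,0,0.2]]
  ]
}}

```text
time: 2.93
tcp_pos: [0.5591, -0.0676, 0.2384]
tcp_rot: [[1.0, 0.029, 0.001], [0.029, -1.0, 0.001], [0.001, -0.001, -1.0]]
force: [1.3, 5.9, 3.0]
opening: 0.0279
finger_force: 8.0
```

Call:
{"api": "drive_tool", "payload": {
  "plan": [
    [[-0.2,0.05,0,0,0,-0.017,0.2],[-0.2,0.05,0,0,0,-0.017,0.2],[-0.2,0.01,0,0,0,-0.017,0.2],[-0.2,0.01,0,0,0,-0.017,0.2],[-0.2,0.02,0,0,0,-0.017,0.2],[-0.2,0.02,0,0,0,-0.017,0.2]]
  ]
}}

```text
time: 3.43
tcp_pos: [0.5469, -0.0668, 0.2383]
tcp_rot: [[0.997, -0.075, 0.001], [-0.075, -0.997, -0.0], [0.001, 0.0, -1.0]]
force: [1.3, -0.0, 6.2]
opening: 0.0275
finger_force: 8.0
```

Call:
{"api": "drive_tool", "payload": {
  "plan": [
    [[-0.2,0.02,0.03,0,0,-0.017,0.2],[-0.2,0.03,0.03,0,0,-0.017,0.2],[-0.2,0.03,0,0,0,-0.017,0.2],[-0.2,0.03,0,0,0,-0.017,0.2]]
  ]
}}

```text
time: 3.77
tcp_pos: [0.5387, -0.0657, 0.2384]
tcp_rot: [[0.99, -0.143, 0.0], [-0.143, -0.99, -0.0], [0.0, 0.0, -1.0]]
force: [0.5, -1.3, 3.9]
opening: 0.028
finger_force: 8.0
```

Call:
{"api": "drive_tool", "payload": {
  "plan": [
    [[-0.2,0.03,0,0,0,-0.017,0.2],[-0.2,0.04,0,0,0,-0.017,0.2],[-0.2,0.04,0,0,0,-0.017,0.2],[-0.2,0.04,0,0,0,-0.017,0.2]]
  ]
}}

```text
time: 4.1
tcp_pos: [0.5318, -0.0643, 0.2384]
tcp_rot: [[0.978, -0.209, 0.003], [-0.209, -0.978, -0.001], [0.003, -0.0, -1.0]]
force: [14.3, -3.5, 1.2]
opening: 0.0281
finger_force: 8.0
```

Call:
{"api": "drive_tool", "payload": {
  "plan": [
    [[0.08,-0.015,0,0,0,0,0.2],[0,0,0,0,0,0,0.2]]
  ]
}}

```text
time: 4.27
tcp_pos: [0.5322, -0.0643, 0.2384]
tcp_rot: [[0.978, -0.209, 0.002], [-0.209, -0.978, -0.0], [0.002, -0.0, -1.0]]
force: [7.1, -2.6, 2.4]
opening: 0.0275
finger_force: 8.0
```

The crank bears here on the clockwise side, at about -102.9° with 7 N. I'll check the bush angle from the wrist camera.

```bash
cat >> h.py <<'E'
AX=np.array([.559,.052])
def bush(f,ang,r=14):
    a=np.radians(ang);p=proj(f,[AX[0]-.045*np.cos(a),AX[1]-.045*np.sin(a),.224]);u,v=p.round().astype(int)
    g=f['pixels'].max(2)[v-r:v+r,u-r:u+r];m=(g<0.55*np.median(g)).astype(np.uint8)
    n,l,st,c=cv2.connectedComponentsWithStats(m)
    i=1+np.argmax(st[1:,4]);q=st[i,:2]+st[i,2:4]/2-.5+[u-r,v-r];w=onz(f,*q,.224)
    d=AX-w[:2];print('pred',p,'px',q,st[i],'world',w.round(4),'r',np.hypot(*d).round(4),'ang',np.degrees(np.arctan2(d[1],d[0])).round(2))
E
python3 - <<'E'
from h import *
f=grab('wrist','w2.png');bush(f,-102.9);s=robot.get_obs();print(s['force'],s['tcp_pos'])
E
```

```text
return _methods._mean(a, axis=axis, dtype=dtype,
  ret = ret.dtype.type(ret / rcount)
bash:   681 Segmentation fault         python3 - <<'E'
from h import *
f=grab('wrist','w2.png');bush(f,-102.9);s=robot.get_obs();print(s['force'],s['tcp_pos'])
E
```

View pics/w2.png

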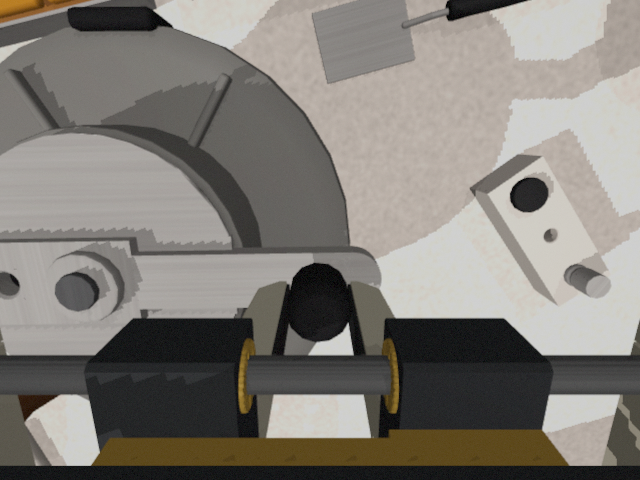

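The wrist view shows the knob still gripped centrally at (318,302) and the bush at the picture's edge (8,284), so the TCP gives the angle. Now I'll turn counter-clockwise.

Call:
{"api": "drive_tool", "payload": {
  "plan": [
    [[0.39,-0.085,0,0,0,0.032,0.2],[0.39,-0.075,0,0,0,0.032,0.2],[0.39,-0.06,0,0,0,0.032,0.2],[0.39,-0.05,0,0,0,0.032,0.2],[0.39,-0.04,0,0,0,0.032,0.2],[0.39,-0.03,0,0,0,0.032,0.2],[0.39,-0.015,0,0,0,0.032,0.2],[0.39,0,0,0,0,0.032,0.2]]
  ]
}}

```text
time: 4.98
tcp_pos: [0.5628, -0.0675, 0.2383]
tcp_rot: [[0.999, 0.048, -0.001], [0.048, -0.999, 0.001], [-0.001, -0.001, -1.0]]
force: [-1.5, 1.6, 4.7]
opening: 0.0277
finger_force: 8.0
```

Run:
```python
from h import *
f=dict(np.load('x.npz')) if 0 else grab('wrist','w3.png')
s=robot.get_obs();d=s['tcp_pos'][:2]-AX;print(s['force'],s['tcp_pos'],np.hypot(*d),np.degrees(np.arctan2(d[1],d[0])))
bush(f,np.degrees(np.arctan2(d[1],d[0])))
```

```text
return _methods._mean(a, axis=axis, dtype=dtype,
  ret = ret.dtype.type(ret / rcount)
bash:   723 Segmentation fault         python3 - <<'E'
from h import *
f=dict(np.load('x.npz')) if 0 else grab('wrist','w3.png')
s=robot.get_obs();d=s['tcp_pos'][:2]-AX;print(s['force'],s['tcp_pos'],np.hypot(*d),np.degrees(np.arctan2(d[1],d[0])))
bush(f,np.degrees(np.arctan2(d[1],d[0])))
E
```

Call:
{"api": "drive_tool", "payload": {
  "plan": [
    [[0.2,0.01,0,0,0,0.017,0.2],[0.2,0.01,0,0,0,0.017,0.2],[0.2,0.01,0,0,0,0.017,0.2],[0.2,0.02,0,0,0,0.017,0.2]]
  ]
}}

```text
time: 5.37
tcp_pos: [0.5709, -0.067, 0.2382]
tcp_rot: [[0.993, 0.116, -0.0], [0.116, -0.993, 0.001], [-0.0, -0.001, -1.0]]
force: [-1.4, 3.2, 5.0]
opening: 0.0281
finger_force: 8.0
```

Call:
{"api": "drive_tool", "payload": {
  "plan": [
    [[0.2,0.02,0,0,0,0.017,0.2],[0.2,0.02,0,0,0,0.017,0.2]]
  ]
}}

```text
time: 5.53
tcp_pos: [0.575, -0.0666, 0.2382]
tcp_rot: [[0.989, 0.15, -0.0], [0.15, -0.989, 0.001], [-0.0, -0.001, -1.0]]
force: [-2.6, 4.5, 5.2]
opening: 0.0278
finger_force: 8.0
```

Call:
{"api": "drive_tool", "payload": {
  "plan": [
    [[0.15,0.04,0,0,0,0.013,0.2],[0.15,0.04,0,0,0,0.013,0.2]]
  ]
}}

```text
time: 5.7
tcp_pos: [0.578, -0.066, 0.2383]
tcp_rot: [[0.985, 0.175, -0.0], [0.175, -0.985, -0.0], [-0.0, 0.0, -1.0]]
force: [-1.0, 1.2, 5.0]
opening: 0.0276
finger_force: 8.0
```

Call:
{"api": "drive_tool", "payload": {
  "plan": [
    [[0.1,0.02,0,0,0,0.009,0.2],[0.1,0.02,0,0,0,0.009,0.2],[0.1,0.02,0,0,0,0.009,0.2]]
  ]
}}

```text
time: 5.95
tcp_pos: [0.581, -0.0655, 0.2382]
tcp_rot: [[0.979, 0.201, -0.0], [0.201, -0.979, -0.0], [-0.0, 0.0, -1.0]]
force: [-1.0, 1.4, 6.1]
opening: 0.028
finger_force: 8.0
```

Call:
{"api": "drive_tool", "payload": {
  "plan": [
    [[0.1,0.02,0.02,0,0,0.009,0.2],[0.1,0.02,0,0,0,0.009,0.2],[0.1,0.02,0,0,0,0.009,0.2]]
  ]
}}

```text
time: 6.2
tcp_pos: [0.584, -0.0649, 0.2383]
tcp_rot: [[0.974, 0.228, -0.0], [0.228, -0.974, -0.0], [-0.0, 0.0, -1.0]]
force: [-0.7, 2.3, 3.9]
opening: 0.0277
finger_force: 8.0
```

Call:
{"api": "drive_tool", "payload": {
  "plan": [
    [[0.1,0.025,0,0,0,0.009,0.2],[0.1,0.025,0,0,0,0.009,0.2],[0.1,0.025,0,0,0,0.009,0.2]]
  ]
}}

```text
time: 6.45
tcp_pos: [0.587, -0.0642, 0.2383]
tcp_rot: [[0.967, 0.254, -0.0], [0.254, -0.967, -0.0], [-0.0, 0.0, -1.0]]
force: [-1.6, 0.4, 2.1]
opening: 0.0281
finger_force: 8.0
```

Now at -76.5°.

Call:
{"api": "drive_tool", "payload": {
  "plan": [
    [[0.1,0.025,0,0,0,0.009,0.2],[0.1,0.025,0,0,0,0.009,0.2],[0.1,0.025,0,0,0,0.009,0.2]]
  ]
}}

```text
time: 6.7
tcp_pos: [0.59, -0.0634, 0.2384]
tcp_rot: [[0.96, 0.28, -0.0], [0.28, -0.96, -0.0], [-0.0, 0.0, -1.0]]
force: [-0.6, -0.7, 2.9]
opening: 0.0277
finger_force: 8.0
```

Call:
{"api": "drive_tool", "payload": {
  "plan": [
    [[0.1,0.025,0,0,0,0.009,0.2],[0.1,0.025,0,0,0,0.009,0.2],[0.1,0.025,0,0,0,0.009,0.2]]
  ]
}}

```text
time: 6.95
tcp_pos: [0.5923, -0.0629, 0.2383]
tcp_rot: [[0.952, 0.306, -0.002], [0.306, -0.952, -0.001], [-0.002, -0.0, -1.0]]
force: [-11.6, -3.4, 4.0]
opening: 0.0279
finger_force: 8.0
```

The counter-clockwise end bears at -73.9° and the clockwise end at -103.1°. That gives 29° of play with its middle at -88.5°, so I'll set the crank there.

Call:
{"api": "drive_tool", "payload": {
  "plan": [
    [[-0.387,-0.11,0,0,0,-0.031,0.2],[-0.387,-0.095,0,0,0,-0.031,0.2],[-0.387,-0.085,0,0,0,-0.031,0.2],[-0.387,-0.07,0,0,0,-0.031,0.2],[-0.387,-0.06,0,0,0,-0.031,0.2],[-0.387,-0.04,0,0,0,-0.031,0.2],[-0.387,-0.025,0,0,0,-0.031,0.2],[-0.387,-0.015,0,0,0,-0.031,0.2]]
  ]
}}

```text
time: 7.62
tcp_pos: [0.562, -0.0675, 0.2384]
tcp_rot: [[0.998, 0.061, 0.0], [0.061, -0.998, 0.0], [0.0, -0.0, -1.0]]
force: [1.5, -0.4, 2.2]
opening: 0.0274
finger_force: 8.0
```

Call:
{"api": "drive_tool", "payload": {
  "plan": [
    [[0,0,0,0,0,0,0.2],[0,0,0,0,0,0,0.2]]
  ]
}}

```text
time: 7.78
tcp_pos: [0.5619, -0.0675, 0.2384]
tcp_rot: [[0.998, 0.063, -0.0], [0.063, -0.998, 0.0], [-0.0, -0.0, -1.0]]
force: [-0.6, 0.8, 0.8]
opening: 0.0281
finger_force: 8.0
```

Call:
{"api": "drive_tool", "payload": {
  "plan": [
    [[0,0,0,0,0,0,0.65],[0,0,0,0,0,0,0.65],[0,0,0,0,0,0,0.65],[0,0,1.5,0,0,0,0.65],[0,0,2,0,0,0,0.65],[0,0,2,0,0,0,0.65],[0,0,2,0,0,0,0.65],[0,0,0,0,0,0,0.65]]
  ]
}}

```text
time: 8.45
tcp_pos: [0.5626, -0.0677, 0.3189]
tcp_rot: [[0.998, 0.062, 0.006], [0.062, -0.998, -0.001], [0.005, 0.001, -1.0]]
force: [0.7, -0.0, 0.9]
opening: 0.0605
finger_force: 0.0
```

Run:
```python
from h import *
f=grab('wrist','w4.png');bush(f,-88.5);t=grab('top');bush(t,-88.5,6)
s=robot.get_obs();print(s['force'],s['tcp_pos'],s['tcp_rot'].round(3))
print(onz(f,320,265,.268),'pin head top pred',proj(f,[.418,-.3125,.08]))
```

```text
pred [ 94.10207866 236.59569734] px [ 93.5 238.5] [  5   8  18  16 230] world [0.5563 0.0976 0.224 ] r 0.0456 ang -86.66
pred [292.89997637 228.07888254] px [292.5 228.5] [ 4  5  4  4 14] world [0.5569 0.0979 0.224 ] r 0.046 ang -87.33
[-0.2511543  -0.4716712  -0.08462756] [ 0.5621617  -0.06767235  0.3147229 ] [[ 0.998  0.062  0.002]
 [ 0.062 -0.998 -0.   ]
 [ 0.002  0.    -1.   ]]
[ 0.56138581 -0.06820816  0.268     ] pin head top pred [509.99402549 336.90392759]
```

View pics/w4.png

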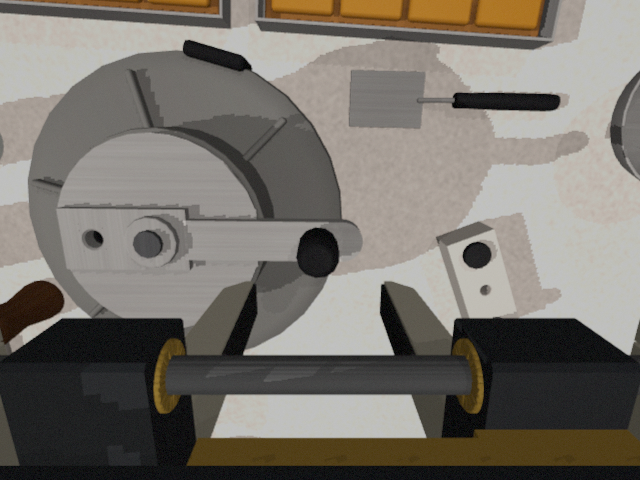

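The wrist view shows the bush at (93,238), the bar midway and the knob released. The bush is at (0.5566, 0.0977), which agrees with the midpoint. Next is the pin.

Call:
{"api": "drive_tool", "payload": {
  "plan": [
    [[-1.8,-3.06,0,0,0,0.11,0.65],[-1.8,-3.06,0,0,0,0.11,0.65],[-1.8,-3.06,0,0,0,0.11,0.65],[-1.8,-3.06,0,0,0,0.11,0.65],[-1.8,-3.06,-1,0,0,0.11,0.65],[-1.8,-3.06,-2,0,0,0.11,0.65],[-1.8,-3.06,-2,0,0,0.11,0.65],[-1.8,-3.06,-2,0,0,0.11,0.65]]
  ]
}}

```text
time: 9.22
tcp_pos: [0.4165, -0.3135, 0.242]
tcp_rot: [[0.584, 0.812, -0.0], [0.812, -0.584, 0.0], [0.0, -0.001, -1.0]]
force: [1.3, 0.3, 0.4]
opening: 0.0605
finger_force: 0.0
```

Call:
{"api": "drive_tool", "payload": {
  "plan": [
    [[0,0,-2.5,0,0,0.11,0.65],[0,0,-2.5,0,0,0.11,0.65],[0,0,-2.5,0,0,0.11,0.65],[0,0,-2.5,0,0,0.11,0.65],[0,0,-2,0,0,0.11,0.65],[0,0,0,0,0,0.11,0.65],[0,0,0,0,0,0,0.65]]
  ]
}}

```text
time: 9.8
tcp_pos: [0.4171, -0.3118, 0.1214]
tcp_rot: [[-0.037, 0.999, -0.003], [0.999, 0.037, 0.002], [0.002, -0.003, -1.0]]
force: [0.3, -0.2, 0.4]
opening: 0.0602
finger_force: 0.0
```

Run:
```python
from h import *
f=grab('wrist','w5.png')
s=robot.get_obs();print(s['tcp_pos'],s['tcp_rot'].round(3),s['joint_pos'].round(1))
print('pred',proj(f,[.418,-.3125,.08]),proj(f,[.418,-.3125,.046]),proj(f,[.465,-.29,.046]),proj(f,s['tcp_pos']))
```

```text
[ 0.41754512 -0.31213913  0.12261197] [[-0.029  1.    -0.001]
 [ 1.     0.029  0.001]
 [ 0.001 -0.001 -1.   ]] [-39.6 -10.3 108.1  -0.   82.3 -41.3]
pred [321.30924472 272.01436269] [321.09980116 254.82465336] [392.39115981 225.45078219] [320.77494269 301.69711248]
```

View pics/w5.png

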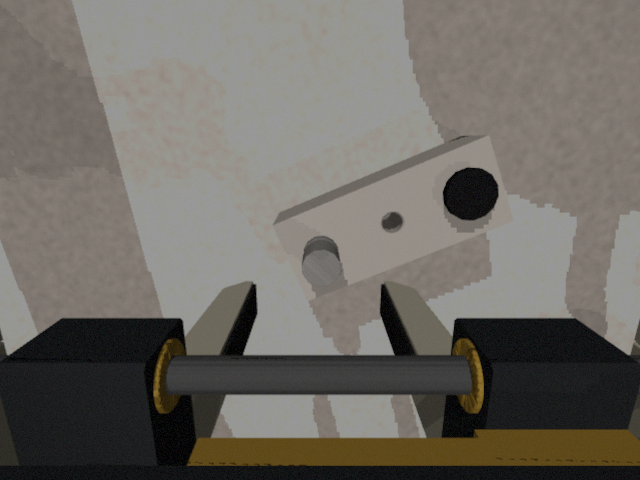

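The pin's head top is at (322,266), the middle hole at (392,222) and the bung at (470,194).

Run:
```python
from h import *
f=grab('wrist')
g=cv2.cvtColor(f['pixels'],cv2.COLOR_RGB2GRAY)
m=(f['pixels'].max(2)<45).astype(np.uint8)[120:240,430:520];n,l,st,c=cv2.connectedComponentsWithStats(m);i=1+np.argmax(st[1:,4]);b=st[i,:2]+st[i,2:4]/2-.5+[430,120]
print(b,st[i])
B=onz(f,*b,.055);M=onz(f,392,222,.046);print('bung',B,'mid',M,'pin by head',onz(f,322,266,.08),'pin extrap',2*M-B)
p=g[225:300,290:355];print(np.round(p[::4,::5]))
```

```text
[468.  191.5] [  11   46   55   52 2200]
bung [ 0.5100816  -0.26558336  0.055     ] mid [ 0.46554151 -0.28872731  0.046     ] pin by head [ 0.41883514 -0.30954907  0.08      ] pin extrap [ 0.42100142 -0.31187126  0.037     ]
[[140 139 141 140 148 146 147 145 146 146 145 144 145]
 [141 140 138 140 140 140 145 144 145 147 145 145 146]
 [139 140 141 140 138 139 144 143 144 145 146 144 146]
 [139 139 138 140 123  95  97  88 128 147 147 146 145]
 [139 140 141 131  87  79  80  72  84 146 146 145 145]
 [139 140 139  83  75  82  76  75  70  67 146 146 147]
 [140 139 140  72  76  96 107  98  65  52 145 146 146]
 [144 141 140  75 108 109 107 107 116  56 145 144 145]
 [147 145 138 119 116 116 111 116 113 109 147 147 145]
 [146 148 132 122 118 114 112 115 115 112 136 146 144]
 [147 147 138 116 122 117 112 113 115 113 112 145 145]
 [151 146 138 118 115 120 120 112 111 113  98 145 146]
 [151 147 147 118 114 116 120 118 110 112 113 145 145]
 [152 152 146 125 116 115 115 116 116 110 111 145 146]
 [149 151 147 146 116 115 114 119 112 112 111 111 145]
 [152 151 149 146 138 113 110 113 112 113 113 121 124]
 [153 152 150 146 148 115 112 112 111 125 123 122 126]
 [150 151 153 146 146 114 114 128 127 125 123 123 128]
 [151 153 151 146 143 127 124 123 124 124 121 127 123]]
```

Call:
{"api": "drive_tool", "payload": {
  "plan": [
    [[0.05,0.05,-2,0,0,0,0.65],[0.05,0.05,-2,0,0,0,0.65],[0,0,-2,0,0,0,0.65],[0,0,-1.05,0,0,0,0.65],[0,0,0,0,0,0,0.65],[0,0,0,0,0,0,0.1],[0,0,0,0,0,0,0.1],[0,0,0,0,0,0,0.1]]
  ],
  "grip_force": 35
}}

```text
time: 10.57
tcp_pos: [0.4194, -0.3119, 0.0544]
tcp_rot: [[-0.03, 1.0, 0.001], [1.0, 0.03, -0.001], [-0.001, 0.001, -1.0]]
force: [-0.8, -0.8, 0.9]
opening: 0.045
finger_force: 0.0
```

Call:
{"api": "drive_tool", "payload": {
  "plan": [
    [[0,0,0,0,0,0,0.1],[0,0,0,0,0,0,0.1],[0,0,0,0,0,0,0.1],[0,0,0,0,0,0,0.1]]
  ]
}}

```text
time: 10.9
tcp_pos: [0.419, -0.3115, 0.0533]
tcp_rot: [[-0.031, 1.0, 0.0], [1.0, 0.031, -0.0], [-0.0, 0.0, -1.0]]
force: [0.0, -0.5, 2.9]
opening: 0.0231
finger_force: 35.0
```

Call:
{"api": "drive_tool", "payload": {
  "plan": [
    [[0,0,1,0,0,0,0.1],[0,0,2.5,0,0,0,0.1],[0,0,3,0,0,0,0.1],[0,0,3.5,0,0,0,0.1],[0,0,3.5,0,0,0,0.1],[0,0,3.5,0,0,0,0.1],[0,0,0.5,0,0,0,0.1],[0,0,0,0,0,0,0.1]]
  ]
}}

```text
time: 11.57
tcp_pos: [0.4194, -0.3118, 0.2311]
tcp_rot: [[-0.031, 1.0, 0.003], [1.0, 0.031, -0.003], [-0.003, 0.003, -1.0]]
force: [-0.0, -0.5, -1.9]
opening: 0.0236
finger_force: 35.0
```

Call:
{"api": "drive_tool", "payload": {
  "plan": [
    [[1.1,3.2,2.0,0,0,0,0.1],[1.1,3.2,2.0,0,0,0,0.1],[1.1,3.2,2.0,0,0,0,0.1],[1.1,3.2,2.0,0,0,0,0.1],[1.1,3.2,2.0,0,0,0,0.1],[1.1,3.2,1.6,0,0,0,0.1],[1.1,3.2,0,0,0,0,0.1],[1.1,3.2,0,0,0,0,0.1]]
  ]
}}

```text
time: 12.23
tcp_pos: [0.5071, -0.0537, 0.3435]
tcp_rot: [[-0.031, 1.0, -0.0], [1.0, 0.031, 0.0], [0.0, -0.0, -1.0]]
force: [0.5, -0.2, -2.3]
opening: 0.0233
finger_force: 35.0
```

Call:
{"api": "drive_tool", "payload": {
  "plan": [
    [[1.1,3.2,0,0,0,0,0.1],[1.1,3.2,0,0,0,0,0.1],[1.1,3.2,0,0,0,0,0.1],[0.8,2.8,0,0,0,0,0.1],[0.6,2.2,0,0,0,0,0.1],[0.1,0.7,0,0,0,0,0.1],[0,0,0,0,0,0,0.1],[0,0,0,0,0,0,0.1]]
  ]
}}

```text
time: 12.9
tcp_pos: [0.5546, 0.0972, 0.3429]
tcp_rot: [[-0.031, 1.0, -0.002], [1.0, 0.031, -0.0], [-0.0, -0.002, -1.0]]
force: [0.9, -1.1, -1.0]
opening: 0.0233
finger_force: 35.0
```

Run:
```python
from h import *
s=robot.get_obs();p=s['tcp_pos'];print(p,s['tcp_rot'].round(3),s['force'])
f=grab('scene');w=grab('wrist');t=grab('top')
for n,z in (('nose',p[2]-.0473),('headbot',p[2]-.0073)): print(n,proj(f,[p[0],p[1],z]),proj(w,[p[0],p[1],z]))
print('bush scene',proj(f,[.5566,.0977,.224]))
u,v=proj(f,[.557,.098,.27]).astype(int);a=cv2.resize(f['pixels'][v-60:v+60,u-50:u+50],None,fx=4,fy=4,interpolation=2);print('crop origin',u-50,v-60)
cv2.imwrite('pics/c2.png',cv2.cvtColor(a,cv2.COLOR_RGB2BGR))
cv2.imwrite('pics/w6.png',cv2.cvtColor(w['pixels'],cv2.COLOR_RGB2BGR))
```

```text
[0.55464253 0.09721291 0.34294437] [[-0.031  1.    -0.002]
 [ 1.     0.031 -0.   ]
 [-0.    -0.002 -1.   ]] [ 0.8875534  -1.08659315 -0.95296391]
nose [364.9371912  184.17100374] [319.69210905 266.36746901]
headbot [366.67317166 169.27734136] [319.82507557 292.68639456]
bush scene [362.54767572 209.21392157]
crop origin 314 133
```

View pics/c2.png

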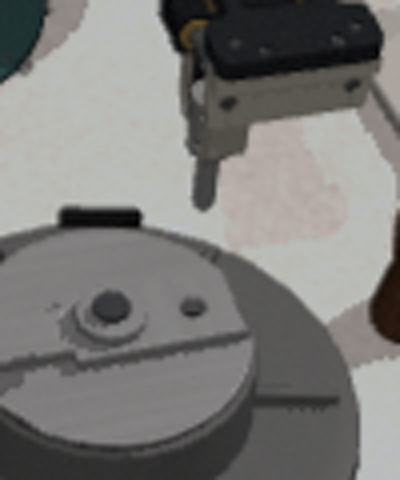

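View pics/w6.png

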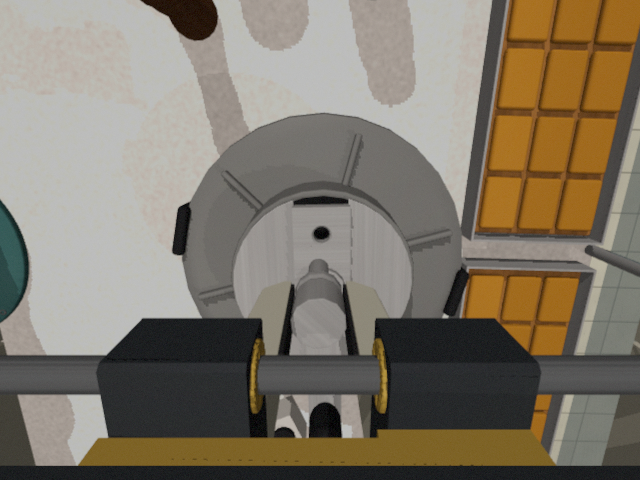

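The scene crop shows the pin upright with its nose at (365,185), as predicted. In the wrist view the nose is at (318,266) and the bush at (321,233).

Run:
```python
from h import *
w=grab('wrist');p=robot.get_obs()['tcp_pos']
g=w['pixels'].max(2)[218:248,306:336];m=(g<90).astype(np.uint8);n,l,st,c=cv2.connectedComponentsWithStats(m);print(st[1:],c[1:]+[306,218])
print(g[::3,::2])
i=1+np.argmax(st[1:,4]);q=st[i,:2]+st[i,2:4]/2-.5+[306,218]
h=onz(w,*q,.224);print(q,h,'nose',onz(w,318,265.5,p[2]-.0473),p)
```

```text
[[  7   8  17  14 185]] [[320.62162162 232.56756757]]
[[152 151 153 154 153 151 151 152 154 153 153 153 151 152 153]
 [150 151 150 150 149 150 150 153 152 151 152 152 153 151 152]
 [155 155 149 153 154 151 152 145 144 151 151 152 153 153 151]
 [153 153 135 154 139  87  46  24  24  48  94 136 152 154 153]
 [153 157 155 127  55  13  19  24  21  20  13  68 139 156 156]
 [153 154 150 107  18   9  11   8  15  11   3  26 125 151 151]
 [152 152 151 114  57  18  14  10  15  16  19  80 140 150 153]
 [154 154 152 142 125  91  84  78  82 109 106 138 148 154 153]
 [148 149 150 149 145 142 135 132 130 144 149 150 150 132 151]
 [152 149 148 146 150 152 152 149 152 153 150 150 151 143 152]]
[321.  232.5] [0.55587042 0.10006616 0.224     ] nose [0.55368005 0.09766707 0.29671484] [0.55476079 0.09654668 0.34401484]
```

Call:
{"api": "drive_tool", "payload": {
  "plan": [
    [[0.2,0.15,-1.5,0,0,0,0.1],[0,0,-2,0,0,0,0.1],[0,0,-1.5,0,0,0,0.1],[0,0,-0.8,0,0,0,0.1],[0,0,0,0,0,0,0.1],[0,0,0,0,0,0,0.1]]
  ]
}}

```text
time: 13.6
tcp_pos: [0.5568, 0.099, 0.2858]
tcp_rot: [[-0.031, 1.0, -0.0], [1.0, 0.031, -0.0], [-0.0, -0.0, -1.0]]
force: [-0.4, 0.5, -0.4]
opening: 0.0236
finger_force: 35.0
```

Run:
```python
from h import *
s=robot.get_obs();p=s['tcp_pos'];print(p,s['force'])
w=grab('wrist');f=grab('scene')
for n,z in (('nose',p[2]-.0473),('bushatxy',.224)): print(n,proj(f,[p[0],p[1],z]),proj(w,[p[0],p[1],z]))
a=cv2.resize(w['pixels'][180:300,270:370],None,fx=4,fy=4,interpolation=2)
b=cv2.resize(f['pixels'][160:235,330:392],None,fx=6.4,fy=6.4,interpolation=2)
cv2.imwrite('pics/c3.png',cv2.cvtColor(np.hstack([a,b[:480,:390]]),cv2.COLOR_RGB2BGR))
```

```text
[0.55681962 0.09896927 0.28584772] [-0.35289177  0.52891988 -0.40652928]
nose [363.71864697 204.4702439 ] [319.6637532  267.33011088]
bushatxy [363.15384395 209.20673918] [319.61657791 259.79244823]
```

View pics/c3.png

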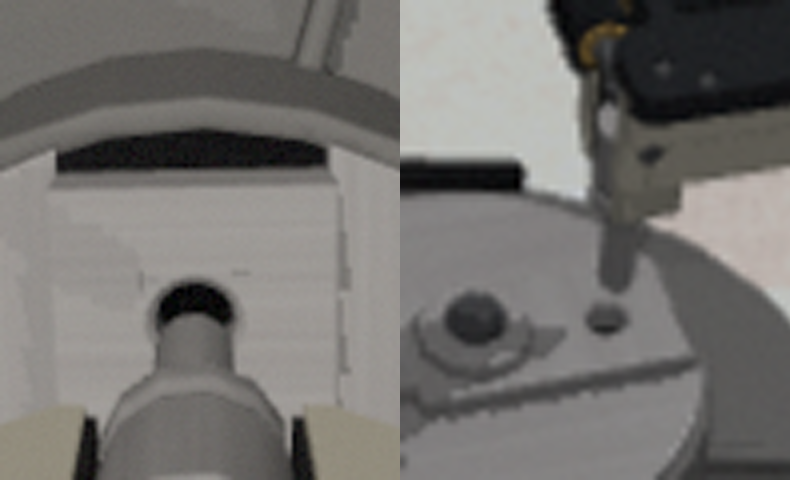

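In the wrist crop the nose lines up with the bush at (319,259). The scene crop puts the bush at (362.2,209.8), about 1 mm to -y, so I'll make a small correction and lower gently.

Call:
{"api": "drive_tool", "payload": {
  "plan": [
    [[0.03,-0.07,-0.5,0,0,0,0.1],[0,0,-0.5,0,0,0,0.1],[0,0,-0.3,0,0,0,0.1],[0,0,-0.3,0,0,0,0.1],[0,0,-0.2,0,0,0,0.1]]
  ]
}}

```text
time: 14.12
tcp_pos: [0.5571, 0.0984, 0.2674]
tcp_rot: [[-0.031, 1.0, -0.0], [1.0, 0.031, -0.0], [-0.0, -0.0, -1.0]]
force: [-0.1, -1.9, 0.7]
opening: 0.0233
finger_force: 35.0
```

Call:
{"api": "drive_tool", "payload": {
  "plan": [
    [[0,-0.05,-0.3,0,0,0,0.1],[0,0,-0.2,0,0,0,0.1],[0,0,-0.2,0,0,0,0.1],[0,0,-0.2,0,0,0,0.1]]
  ]
}}

```text
time: 14.45
tcp_pos: [0.5572, 0.0979, 0.2588]
tcp_rot: [[-0.031, 1.0, 0.0], [1.0, 0.031, 0.0], [0.0, 0.0, -1.0]]
force: [0.1, 0.3, -0.3]
opening: 0.0233
finger_force: 35.0
```

Free in the crank's hole. Next is entry into the plate.

Call:
{"api": "drive_tool", "payload": {
  "plan": [
    [[0,0,-0.2,0,0,0,0.1],[0,0,-0.2,0,0,0,0.1],[0,0,-0.2,0,0,0,0.1]]
  ]
}}

```text
time: 14.7
tcp_pos: [0.5572, 0.0979, 0.2528]
tcp_rot: [[-0.031, 1.0, 0.0], [1.0, 0.031, -0.0], [-0.0, 0.0, -1.0]]
force: [-0.9, -0.7, -0.5]
opening: 0.0235
finger_force: 35.0
```

Call:
{"api": "drive_tool", "payload": {
  "plan": [
    [[0,0,-0.2,0,0,0,0.1],[0,0,-0.2,0,0,0,0.1],[0,0,-0.3,0,0,0,0.1],[0,0,-0.3,0,0,0,0.1],[0,0,-0.3,0,0,0,0.1]]
  ]
}}

```text
time: 15.12
tcp_pos: [0.5572, 0.0978, 0.2396]
tcp_rot: [[-0.031, 1.0, -0.0], [1.0, 0.031, -0.0], [-0.0, -0.0, -1.0]]
force: [-0.9, -1.5, -1.3]
opening: 0.0235
finger_force: 35.0
```

Call:
{"api": "drive_tool", "payload": {
  "plan": [
    [[0,0,-0.25,0,0,0,0.1],[0,0,-0.25,0,0,0,0.1],[0,0,-0.15,0,0,0,0.1],[0,0,-0.1,0,0,0,0.1]]
  ]
}}

```text
time: 15.45
tcp_pos: [0.5572, 0.0979, 0.2322]
tcp_rot: [[-0.031, 1.0, -0.0], [1.0, 0.031, -0.0], [-0.0, -0.0, -1.0]]
force: [-0.9, -1.2, 0.1]
opening: 0.0234
finger_force: 35.0
```

Call:
{"api": "drive_tool", "payload": {
  "plan": [
    [[0,0,-0.08,0,0,0,0.1],[0,0,-0.08,0,0,0,0.1],[0,0,0,0,0,0,0.1]]
  ]
}}

```text
time: 15.7
tcp_pos: [0.5572, 0.0979, 0.2313]
tcp_rot: [[-0.031, 1.0, 0.0], [1.0, 0.031, -0.0], [-0.0, 0.0, -1.0]]
force: [-1.8, -1.6, 3.3]
opening: 0.0234
finger_force: 35.0
```

Call:
{"api": "drive_tool", "payload": {
  "plan": [
    [[0,0,-0.06,0,0,0,0.1],[0,0,0,0,0,0,0.1]]
  ]
}}

```text
time: 15.87
tcp_pos: [0.5573, 0.0979, 0.2312]
tcp_rot: [[-0.031, 1.0, 0.001], [1.0, 0.031, 0.0], [0.0, 0.001, -1.0]]
force: [-3.3, -1.4, 7.9]
opening: 0.0235
finger_force: 35.0
```

Seated: the head bears at the expected height. I'll open gently to clear the head and rise.

Call:
{"api": "drive_tool", "payload": {
  "plan": [
    [[0,0,0,0,0,0,0.5],[0,0,0,0,0,0,0.5],[0,0,0,0,0,0,0.5],[0,0,0,0,0,0,0.5],[0,0,1.5,0,0,0,0.5],[0,0,2.5,0,0,0,0.5],[0,0,3.5,0,0,0,0.5],[0,0,3.5,0,0,0,0.5]]
  ]
}}

```text
time: 16.53
tcp_pos: [0.5568, 0.0979, 0.3423]
tcp_rot: [[-0.031, 1.0, -0.001], [1.0, 0.031, 0.0], [0.0, -0.001, -1.0]]
force: [0.2, -0.0, 0.1]
opening: 0.0465
finger_force: 0.0
```

Call:
{"api": "drive_tool", "payload": {
  "plan": [
    [[-1,0,3,0,0,0,0.5],[-2,0,2,0,0,0,0.5],[-3,0,0,0,0,0,0.5],[-3,0,0,0,0,0,0.5],[-1,0,0,0,0,0,0.5],[0,0,0,0,0,0,0.5],[0,0,0,0,0,0,0.5]]
  ]
}}

```text
time: 17.12
tcp_pos: [0.4573, 0.0979, 0.3912]
tcp_rot: [[-0.031, 1.0, 0.002], [1.0, 0.031, 0.0], [0.0, 0.002, -1.0]]
force: [0.5, 0.1, -0.3]
opening: 0.0466
finger_force: 0.0
```

Run:
```python
from h import *
s=robot.get_obs();print(s['tcp_pos'],s['force'])
f=grab('scene')
print('head bot/top pred',proj(f,[.5573,.0979,.224]),proj(f,[.5573,.0979,.258]))
b=cv2.resize(f['pixels'][140:270,240:410],None,fx=4,fy=4,interpolation=2)
cv2.imwrite('pics/c4.png',cv2.cvtColor(b,cv2.COLOR_RGB2BGR))
```

```text
[0.45727952 0.09793845 0.3911759 ] [ 0.47965285  0.07594528 -0.26820856]
head bot/top pred [362.72260866 209.4395085 ] [364.0518543 198.2022518]
```

View pics/c4.png

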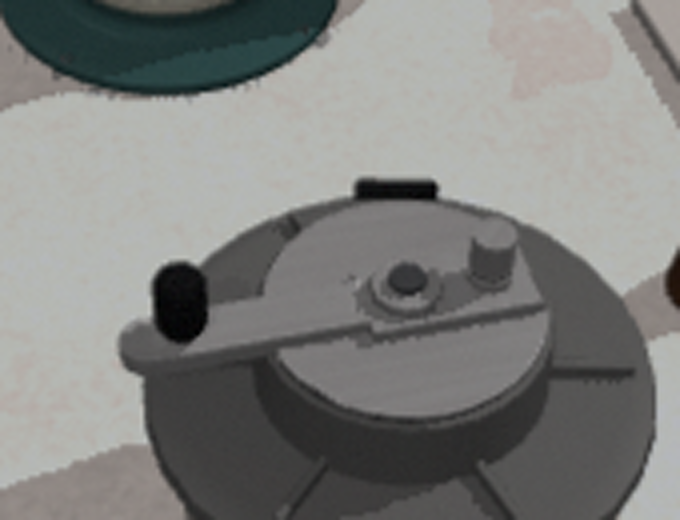

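The crop shows the head lying flush on the bar, with its base at about (362,209) and its top at (364,198), as predicted for fully home. The gripper is clear.

```bash
python3 -c "
from h import *
print(robot.job_done())"
```

```text
the job is handed in; nothing more can be done
None
```

The crank was felt to both stops (about 29° of play) with no more than about 15 N read at the knob, set midway, and the pin is fully down with the gripper clear; the job is handed in, but no verdict came back.

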